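# Sort the stray carton out of the display row and square up the pair

### The arm

A 6-joint arm with a two-finger parallel gripper is mounted at the origin on the work surface. World frame = base frame: x ahead of the robot, y to its left, z up, the work surface at z = 0. Lengths are in mm, angles in rad, forces in N, time in s.
With the tool pointing down it reaches from about 300 to 775 mm from the base axis. Payload 14.6 kg.
Tool frame: the origin (TCP) lies midway between the tips of the shut fingers; the grasp point (between the pads) lies 19 mm behind it; y points along the fingers, z is the direction in which the jaws open and shut, and the axes are right-handed (so a half turn about y gives the same grasp; the last joint's range is limited). The gripper opens to 94 mm and grips with 3 to 60 N. Pads are 16 mm wide; open, the fingers measure 119 mm over their backs; the gripper's body (75 mm by 177 mm) begins 78 mm behind the grasp point.
Start: joints at [-1.403, 0.3, 1.521, -0, 1.321, -0.067], TCP at [127.95, -534.9, 205.446] pointing down, gripper open.
Joint ranges: [-3.03, 3.03], [-0.79, 2.21], [0.23, 2.52], [-1.04, 4.18], [0, 3.07], [-2.55, 2.55]. Speed limits (rad/s): [2.22, 2.22, 2.57, 3.14, 3.14, 3.14].

### API

Orientations are given as [roll, pitch, yaw] about the fixed x, y, z axes, in that order (R = Rz(yaw) Ry(pitch) Rx(roll)).
In Python, from cell import manip gives the robot as it stands.
- The arm moves only by the tool play_rows, never from a script. Its argument "series" is a list of rows, each a list of 3 entries, a list of its own where there are three numbers: the shift along the tool's x, y, z in m, then the turn about the tool's y in rad, then the closure, from 0 (fully open) to 1 (shut). In form: [[[dx, dy, dz], twist, grip], ...]. A call has 1 to 20 rows; each row is the pose to reach, as a shift and turn from the pose measured when the call began, along the tool's axes at that moment; what a row does not reach only later rows make up. A row lasts 1/10 s, in which the tool goes at most 50 mm and 8.59 degrees, less where a joint would pass 70% of its speed; a pose out of reach is approached as far as the arm can. A call with a gripper value outside its range is refused whole. The fingers move at their own pace and stop on an object; "squeeze" is the grip in N (left out, the last holds). Time passes only in rows, so rows that repeat a pose let the fingers close. It gives the time, the measured TCP pose, the force and the opening at its end, in the units of the state.
- manip.read_state(): the state, without advancing time (a new reading comes with each control period).
- manip.camera(name): name is "side" or "top" or "wrist"; returns the picture (420x560x3 uint8, red, green, blue); there is no depth.
- manip.camera_params(name): a dict with "K" (3x3 intrinsics, pixels), "rvec" (rotation vector, rad) and "tvec" (3), from world to camera coordinates, as OpenCV has them. Camera axes: x right, y down, z forward; pixel columns grow to the right and rows downward; lengths in mm; the calibration is good to about 2 mm. A picture is of the moment at which its call begins: read the wrist's pose just before it. camera_params takes no time and is no camera call; for the wrist camera it gives the pose at the moment of the call.
- manip.sign_off(): hands the job in, once; it reports no verdict.
The state is a dict: "clock": time; "joints": joint angles; "qd": joint speeds; "effort": joint torques, N m; "eef_pos": TCP position; "eef_rot": TCP orientation; "wrist_force": force on the tool from outside, world axes, zero at the start; "moment": the same for the moment, N m; "finger_gap": finger opening in mm.
Only numpy, scipy, OpenCV 4.12 (cv2) and the standard library are available. Lean on these libraries where they do the work, as an engineer would, in place of code of your own. Each camera call takes 0.05 s, during which the arm holds its last target. There are 200 camera calls.

### The job

The display slab on the spice-shop counter holds two cartons of one shape and a stray one of the other shape: first stand the stray upright in the stock tray with its twin (leave the twin where it stands), then close up the two that are left, keeping them on the slab, so that they stand upright side by side, touching or within a few millimetres, facing as before. Finally lay the T-shaped straightedge flat on the slab with its straight edge flush against the near faces of both cartons, and leave it there. Do not knock any carton over or disturb the other things on the counter.

Things in the scene. Friction and masses are not known exactly. Their poses are not given: they have to be found in the camera images.
- board: Fixed white stone display slab lying on the counter, 260 (x, front to back) x 340 (y) x 6 mm thick. Origin: centre of its underside; its top is 6 mm above that. Three cartons stand on it in a loose row along its y axis, about 50 mm behind its centre line (towards +x), about 110 mm apart.
- tray: Fixed open dark wooden stock tray, left or right of the slab, outside 260 (x) x 150 (y) x 28 mm high, walls 6 mm, floor top 6 mm above the counter. Origin: centre of its underside. One carton stands in its far (+x) half; its near (-x) half is free.
- tall_1: Tall plain cardboard carton with a paper band, 60 (x) x 60 (y) x 140 mm high, 0.18 kg or so. Origin: centre of its underside; x is front to back (the near face is at -x), z up.
- tall_2: The other tall carton, the same as tall_1.
- wide_1: Low wide plain cardboard carton with a paper band, 60 (x, front to back) x 85 (y) x 75 mm high, 0.18 kg or so. Origin: centre of its underside; near face at -x, z up.
- wide_2: The other wide carton, the same as wide_1.
- tee: Loose wooden T-shaped straightedge, flat on the counter on the other side of the slab from the tray: blade 200 mm long (its y), 24 wide, 24 high; from the blade's middle a stem 24 wide, 24 high reaches 90 mm back (its -x). Origin: underside, centre of the 114 x 200 mm outline. The straight edge is the blade's outer face, looking along +x, 57 mm from the origin.
- tee_face (a point): Middle of the straight edge (the blade's outer face) at its lower border, axes as those of tee.
- tee_stem (a point): Point in the middle of the stem at half height (12 mm up), 12 mm behind tee's origin: where to grip it, fingers closing along its y.
- small_tin: Bystander, to be left alone: small plain steel can, 40 mm across, 40 mm high, standing on the board's near left corner. Origin at its underside, in the middle.
- jar: Bystander, to be left alone: glass jar, 68 mm across, 90 mm high, at the back of the counter. Origin at its underside, in the middle.
- mortar: Bystander, to be left alone: brass cup, about 90 mm across, 75 mm high, at the back of the counter. Origin at its underside, in the middle.
- can: Bystander, to be left alone: steel can, 72 mm across, 100 mm high, at the back left of the counter. Origin at its underside, in the middle.
- bowl: Bystander, to be left alone: white bowl, 110 mm across, 45 mm high, at the back right of the counter. Origin at its underside, in the middle.
- brush: Bystander, to be left alone: brush with wooden handle, 160 mm long, lying at the back of the counter.
There are look-alikes about, which are no part of the job. There is more than one size of the tee; the one meant has the size given above.

How it is judged:
By the outcome, as a careful person would: the job done as asked, in the order asked, and still so for the second after the job is handed in, with the robot touching nothing.
It also fails if it takes over 70 s, if anything falls off the work surface, if the arm or the gripper's body presses on something with over 40 N, if the wrist force passes 120 N, or if a joint passes its speed limit or range.

## Working session

There is one attempt and no reset: what is moved stays moved. The work goes in short steps, Python scripts to look and compute and a tool call to move; the robot and the scene stay as the last step left them, time stands still between calls to the robot, and variables do not carry over. Pictures are saved under pics/ and viewed, about 8 in all and at most 12, crops included, and the job is handed in when it is done.

Besides the shell and the picture viewer there is one more tool, called after ">>>" as name([rows], argument=value, ...), one row to a line, values as JSON. play_rows: Moves the arm, as the interface text tells. Its arguments: {"type":"object","properties":{"series":{"type":"array","items":{"type":"array"}},"squeeze":{"type":"number"}},"required":["series"]}

```bash
mkdir -p pics; ls
python3 - <<'E'
from cell import manip
import cv2
s=manip.read_state();print(s)
for n in("top","side"):
    cv2.imwrite(f"pics/{n}0.png",manip.camera(n)[:,:,::-1]);print(n,manip.camera_params(n))
E
```

```text
pics
{'clock': 0.0, 'joints': array([-1.40260086e+00,  3.00472730e-01,  1.52158581e+00, -3.98352601e-05,
        1.32068188e+00, -6.65662980e-02]), 'qd': array([ 0.0003723 , -0.00057524, -0.00128682,  0.0012891 , -0.00101543,
       -0.00028688]), 'effort': array([-3.31394040e-04, -5.31803727e+01, -3.52736664e+01,  7.07655237e-02,
        2.44454015e-02, -1.12939072e-04]), 'eef_pos': array([ 127.89741535, -534.65430651,  204.88343022]), 'eef_rot': array([-1.57194413e+00,  3.78476755e-05, -2.90682103e+00]), 'wrist_force': array([ 0.34965613, -0.16850268, -0.43331816]), 'moment': array([-0.0458666 ,  0.02587517,  0.04266316]), 'finger_gap': 94.29999674699965}
top {'K': array([[522.04261993,   0.        , 277.6192341 ],
       [  0.        , 522.04261993, 218.57405533],
       [  0.        ,   0.        ,   1.        ]]), 'rvec': array([ 2.20194349, -2.18679148,  0.07806953]), 'tvec': array([  13.43813188,  547.91831089, 1230.52140505])}
side {'K': array([[389.24896805,   0.        , 276.06251634],
       [  0.        , 389.24896805, 214.12537982],
       [  0.        ,   0.        ,   1.        ]]), 'rvec': array([ 0.25481051, -2.82583379,  1.14040141]), 'tvec': array([517.79204196,  88.08618508, 980.00084459])}
```

View pics/top0.png

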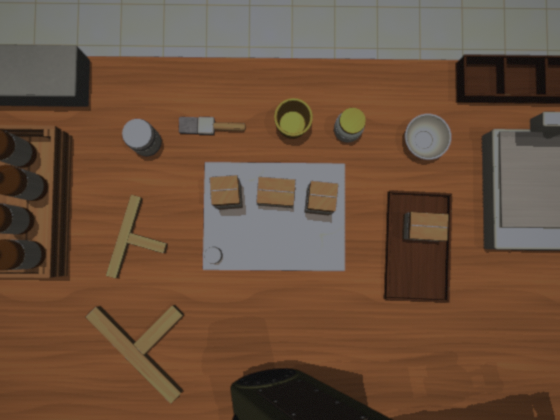

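View pics/side0.png

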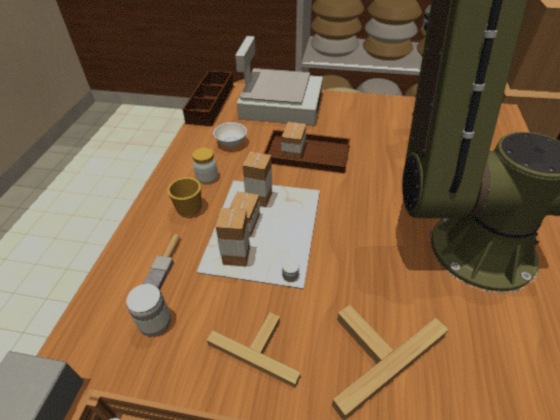

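The top view (up is +x, left is +y) shows the slab centred near (275,216). The talls are at (225,190) and (322,197), with the stray wide between them at (276,192). The twin is in the right-hand tray at (428,227), the tin is at (213,255), and the smaller tee is at (137,240), with a larger look-alike below it.

```bash
cat > h.py <<'E'
import numpy as np,cv2
from scipy.spatial.transform import Rotation as Rn
from cell import manip
def ray(P,uv,z):
    """pixels -> world points on the plane at height z"""
    R=cv2.Rodrigues(np.array(P["rvec"]))[0];t=np.array(P["tvec"]).ravel()
    uv=np.atleast_2d(uv).astype(float)
    d=np.c_[uv,np.ones(len(uv))]@np.linalg.inv(P["K"]).T@R
    c=-R.T@t
    return c+d*((z-c[2])/d[:,2])[:,None]
def proj(P,X):
    return cv2.projectPoints(np.atleast_2d(X).astype(float),np.array(P["rvec"]),np.array(P["tvec"]),P["K"],None)[0][:,0]
def tool():
    s=manip.read_state();return s["eef_pos"],Rn.from_euler("xyz",s["eef_rot"])
def shift(goal,jaw=None):
    """tool-frame shift (m) to a world TCP goal (mm) and twist to jaw direction angle (rad, world xy)"""
    p,R=tool();d=R.inv().apply(np.array(goal)-p)/1000
    z=R.as_matrix()[:,2];a=np.arctan2(z[1],z[0]);w=None
    if jaw is not None:
        w=(jaw-a+np.pi/2)%np.pi-np.pi/2;w=-w  # tool y is down
    return d.round(4),w and round(w,4),round(a,4)
E
python3 - <<'E'
from h import *
P=manip.camera_params("top")
for n,uv,z in [("boardcorners",[[205,164],[345,164],[345,271],[204,270]],6),("tallL",[225,183],146),("wide",[276,187],81),("tallR",[324,190],146),
 ("twin",[429,227],81),("tray",[[389,192],[451,193],[448,300],[386,299]],28),("tee S",[[136,196],[142,198],[116,277],[108,274],[166,244],[164,252]],24),("tee L",[[96,307],[180,393],[183,314]],24),("tin",[213,255],46)]:
    print(n,ray(P,uv,z)[:,:2].round(0).tolist())
p,R=tool();print(R.as_matrix().round(3))
W=manip.camera_params("wrist");Rw=cv2.Rodrigues(W["rvec"])[0];print("cam in tool",R.inv().apply(-Rw.T@W["tvec"]-p).round(1),(R.inv().as_matrix()@Rw.T).round(2),W["K"])
# slab overview pose
print(shift([430,0,330],np.pi/2))
print("board hidden check")
E
```

```text
boardcorners [[680.0, 194.0], [682.0, -146.0], [424.0, -145.0], [424.0, 192.0]]
tallL [[616.0, 132.0]]
wide [[616.0, 22.0]]
tallR [[602.0, -81.0]]
twin [[527.0, -326.0]]
tray [[612.0, -247.0], [611.0, -395.0], [358.0, -385.0], [360.0, -239.0]]
tee S [[599.0, 354.0], [594.0, 340.0], [407.0, 397.0], [414.0, 416.0], [485.0, 281.0], [466.0, 285.0]]
tee L [[337.0, 442.0], [140.0, 241.0], [322.0, 238.0]]
tin [[460.0, 167.0]]
[[-0.973 -0.     0.233]
 [-0.233  0.001 -0.973]
 [-0.    -1.    -0.001]]
cam in tool [ -80.6 -180.9   -0.2] [[-0.    0.96  0.28]
 [ 0.   -0.28  0.96]
 [ 1.    0.   -0.  ]] [[327.0360916    0.         280.95432414]
 [  0.         327.0360916  209.19870529]
 [  0.           0.           1.        ]]
(array([-0.4182, -0.1246, -0.4498]), np.float64(0.2348), np.float64(-1.336))
board hidden check
```

The slab centre is near (552,24). The small tee measures about 200 mm, so it is the one meant, and its yaw is about 73°. I'll move above the stray for a close look.

Run:
```python
from h import *
print(shift([590,22,280],0.0))
```

```text
(array([-0.5789, -0.0746, -0.434 ]), np.float64(-1.336), np.float64(-1.336))
```

>>> play_rows([
  [[-0.3,-0.074,-0.1],-0.7,0],
  [[-0.579,-0.075,-0.434],-1.336,0],
  [[-0.579,-0.075,-0.434],-1.336,0],
  [[-0.579,-0.075,-0.434],-1.336,0],
  [[-0.579,-0.075,-0.434],-1.336,0],
  [[-0.579,-0.075,-0.434],-1.336,0],
  [[-0.579,-0.075,-0.434],-1.336,0],
  [[-0.579,-0.075,-0.434],-1.336,0],
  [[-0.579,-0.075,-0.434],-1.336,0],
  [[-0.579,-0.075,-0.434],-1.336,0],
  [[-0.579,-0.075,-0.434],-1.336,0],
  [[-0.579,-0.075,-0.434],-1.336,0],
  [[-0.579,-0.075,-0.434],-1.336,0],
  [[-0.579,-0.075,-0.434],-1.336,0],
  [[-0.579,-0.075,-0.434],-1.336,0],
  [[-0.579,-0.075,-0.434],-1.336,0],
  [[-0.579,-0.075,-0.434],-1.336,0],
  [[-0.579,-0.075,-0.434],-1.336,0],
  [[-0.579,-0.075,-0.434],-1.336,0],
  [[-0.579,-0.075,-0.434],-1.336,0],
])

```text
clock: 2.1
eef_pos: [589.8, 21.3, 280.7]
eef_rot: [-1.571, 0.001, -1.572]
wrist_force: [0.6, -0.6, -0.2]
finger_gap: 94.4
```

Run:
```python
from h import *
import pickle
s=manip.read_state();print(s["clock"],s["eef_pos"],s["eef_rot"],s["joints"].round(2))
P=manip.camera_params("wrist");im=manip.camera("wrist")[:,:,::-1];cv2.imwrite("pics/w1.png",im);pickle.dump(P,open("w1.pkl","wb"))
```

```text
2.1 [589.79652526  21.26502854 280.70821487] [-1.57062730e+00  9.53978827e-04 -1.57190222e+00] [-0.03  0.35  1.28  0.    1.51 -0.03]
```

View pics/w1.png

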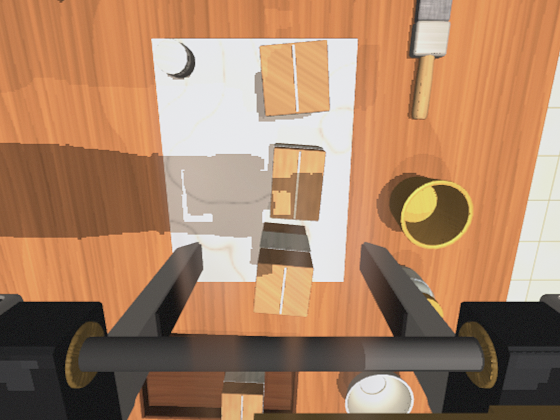

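In the wrist view, right is +x and down is -y. The tall top corners are about (261,46),(326,41),(330,109),(266,115) and (261,260),(313,267),(307,316),(255,312). The wide top's are (274,148),(325,152),(320,220),(271,217). I'll refine the corners to sub-pixel.

Run:
```python
from h import *
import pickle
P=pickle.load(open("w1.pkl","rb"));g=cv2.imread("pics/w1.png");g=cv2.cvtColor(g,cv2.COLOR_BGR2GRAY)
def ref(uv):
    c=np.array(uv,np.float32).reshape(-1,1,2);return cv2.cornerSubPix(g,c,(4,4),(-1,-1),(3,50,.01))[:,0]
for n,uv,z in [("tallL",[[261,46],[326,41],[330,109],[266,115]],146),("wide",[[274,148],[325,152],[320,220],[271,217]],81),("tallR",[[261,260],[313,267],[307,316],[255,312]],146),("board",[[152,39],[357,38],[344,282],[175,282]],6)]:
    for lab,q in(("raw",np.array(uv,float)),("sub",ref(uv))):
        X=ray(P,q,z)[:,:2]; ex=X[1]-X[0]+X[2]-X[3]
        ey=X[0]-X[3]+X[1]-X[2]
        print(n,lab,q.round(1).tolist() if lab=="sub" else "",X.mean(0).round(1),"yaw_x",np.degrees(np.arctan2(ex[1],ex[0])).round(1),"yaw_y",np.degrees(np.arctan2(-ey[0],ey[1])).round(1),"size",np.linalg.norm(ex)/2,np.linalg.norm(ey)/2)
```

```text
tallL raw  [602.1 133.8] yaw_x 4.6 yaw_y 4.7 size 58.2151265582346 57.75627739568604
tallL sub [[258.6000061035156, 45.70000076293945], [326.1000061035156, 38.29999923706055], [328.8999938964844, 110.80000305175781], [266.0, 115.0]] [601.4 134. ] yaw_x 4.7 yaw_y 5.1 size 58.84925587286695 59.74314193513037
wide raw  [608.2  22.3] yaw_x -4.0 yaw_y -2.5 size 59.47125095390604 82.80713299010857
wide sub [[274.0, 148.0], [325.20001220703125, 151.60000610351562], [317.8999938964844, 220.60000610351562], [271.0, 217.0]] [607.7  22.3] yaw_x -4.3 yaw_y -3.5 size 58.31681627544678 83.4753817470971
tallR raw  [592.  -78.6] yaw_x -6.6 yaw_y -6.0 size 56.58548275080169 61.384594981029196
tallR sub [[261.0, 260.0], [313.0, 267.3999938964844], [306.3999938964844, 316.20001220703125], [253.39999389648438, 311.29998779296875]] [591.4 -78.6] yaw_x -7.3 yaw_y -7.1 size 57.26012971118141 61.01347132556034
board raw  [555.1  24.5] yaw_x 0.1 yaw_y 0.0 size 260.18558416560154 341.2958972171398
board sub [[150.5, 38.400001525878906], [357.1000061035156, 38.400001525878906], [342.79998779296875, 281.29998779296875], [175.0, 282.0]] [554.3  24.8] yaw_x 0.1 yaw_y -0.0 size 260.2399165443628 340.8367355660493
```

>>> play_rows([
  [[-0.001,0.04,0.018],0.065,0],
  [[-0.001,0.08,0.018],0.065,0],
  [[-0.001,0.12,0.018],0.065,0],
  [[-0.001,0.16,0.018],0.065,0],
  [[-0.001,0.2,0.018],0.065,0],
  [[-0.001,0.22,0.018],0.065,0],
  [[-0.001,0.231,0.018],0.065,0],
  [[-0.001,0.231,0.018],0.065,0],
  [[-0.001,0.231,0.018],0.065,0],
  [[-0.001,0.231,0.018],0.065,1],
  [[-0.001,0.231,0.018],0.065,1],
  [[-0.001,0.231,0.018],0.065,1],
  [[-0.001,0.231,0.018],0.065,1],
  [[-0.001,0.231,0.018],0.065,1],
], squeeze=20)

```text
clock: 3.55
eef_pos: [608.0, 22.6, 49.9]
eef_rot: [-1.57, 0.001, -1.637]
wrist_force: [-0.3, -0.0, 1.6]
finger_gap: 59.6
```

>>> play_rows([
  [[0,-0.03,0],0,1],
  [[0,-0.075,0],0,1],
  [[0,-0.12,0],0,1],
  [[0,-0.165,0],0,1],
  [[0,-0.17,0],0,1],
  [[0.043,-0.17,-0.02],0,1],
  [[0.086,-0.17,-0.04],0,1],
  [[0.129,-0.17,-0.06],0,1],
  [[0.172,-0.17,-0.08],-0.015,1],
  [[0.215,-0.17,-0.1],-0.031,1],
  [[0.258,-0.17,-0.12],-0.031,1],
  [[0.3,-0.17,-0.14],-0.031,1],
  [[0.335,-0.17,-0.157],-0.031,1],
  [[0.349,-0.17,-0.163],-0.031,1],
  [[0.349,-0.13,-0.163],-0.031,1],
  [[0.349,-0.09,-0.163],-0.031,1],
  [[0.349,-0.05,-0.163],-0.031,1],
  [[0.349,-0.03,-0.163],-0.031,1],
  [[0.349,-0.03,-0.163],-0.031,1],
])

```text
clock: 5.45
eef_pos: [421.3, -313.3, 76.3]
eef_rot: [-1.575, 0.005, -1.605]
wrist_force: [-0.5, -0.4, -1.1]
finger_gap: 59.9
```

Run:
```python
from h import *
print(manip.read_state()["eef_pos"])
a=manip.camera("side")[90:300,190:450,::-1];b=manip.camera("top")[170:320,300:480,::-1]
cv2.imwrite("pics/c2.png",np.hstack([cv2.resize(a,(396,320)),cv2.resize(b,(384,320))]))
```

```text
[ 421.29851977 -313.26169125   76.31195314]
```

View pics/c2.png

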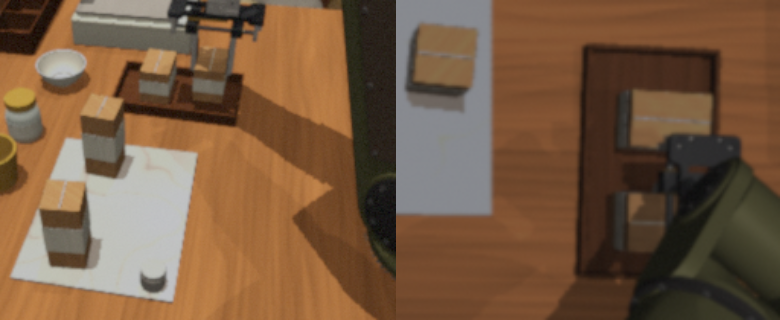

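The stray hangs over the free near half of the tray, inside the walls. I'll lower it and release.

>>> play_rows([
  [[0,0.012,0],0,1],
  [[0,0.02,0],0,1],
  [[0,0.025,0],0,1],
  [[0,0.0265,0],0,1],
  [[0,0.0265,0],0,1],
  [[0,0.0265,0],0,1],
  [[0,0.0265,0],0,0],
  [[0,0.0265,0],0,0],
  [[0,0.0265,0],0,0],
  [[0,0.0265,0],0,0],
  [[0,0.0,0],0,0],
  [[0,-0.05,0],0,0],
  [[0,-0.1,0],0,0],
  [[0,-0.15,0],0,0],
  [[0,-0.2,0],0,0],
  [[0,-0.2,0],0,0],
])

```text
clock: 7.15
eef_pos: [423.9, -316.0, 286.8]
eef_rot: [-1.562, -0.006, -1.605]
wrist_force: [0.6, 0.6, 0.0]
finger_gap: 93.7
```

Run:
```python
from h import *
print(manip.read_state()["clock"])
P=manip.camera_params("wrist");cv2.imwrite("pics/w3.png",manip.camera("wrist")[:,:,::-1])
# TallR grasp: centre (591.5,-78.6), yaw -7 deg. approach
print(tool()[0],manip.read_state()["eef_rot"])
print(shift([591.5,-78.6,250],np.radians(-7)))
print(shift([591.5,-78.6,105],np.radians(-7)))
```

```text
7.15
[ 423.30641896 -315.46795083  282.95345998] [-1.56564536 -0.00257895 -1.60529407]
(array([-0.2426,  0.0332,  0.1598]), np.float64(0.0877), np.float64(-0.0345))
(array([-0.243 ,  0.1781,  0.159 ]), np.float64(0.0877), np.float64(-0.0345))
```

View pics/w3.png

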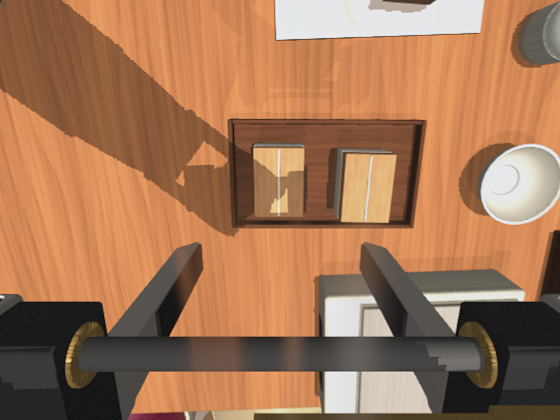

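The stray stands upright in the tray beside its untouched twin. Next is the right tall carton: grip it at its own yaw, then set it square nearer the middle.

>>> play_rows([
  [[-0.04,0.0,0.026],0.02,0],
  [[-0.08,0.0,0.053],0.04,0],
  [[-0.12,0.0,0.08],0.06,0],
  [[-0.16,0.0,0.106],0.088,0],
  [[-0.2,0.01,0.132],0.088,0],
  [[-0.23,0.02,0.152],0.088,0],
  [[-0.243,0.033,0.16],0.088,0],
  [[-0.243,0.033,0.16],0.088,0],
  [[-0.243,0.033,0.16],0.088,0],
  [[-0.243,0.07,0.16],0.088,0],
  [[-0.243,0.11,0.159],0.088,0],
  [[-0.243,0.15,0.159],0.088,0],
  [[-0.243,0.17,0.159],0.088,0],
  [[-0.243,0.178,0.159],0.088,0],
  [[-0.243,0.178,0.159],0.088,0],
  [[-0.243,0.178,0.159],0.088,1],
  [[-0.243,0.178,0.159],0.088,1],
  [[-0.243,0.178,0.159],0.088,1],
  [[-0.243,0.178,0.159],0.088,1],
  [[-0.243,0.178,0.159],0.088,1],
], squeeze=20)

```text
clock: 9.2
eef_pos: [591.5, -78.5, 105.5]
eef_rot: [-1.565, -0.002, -1.693]
wrist_force: [-0.7, -0.5, 2.7]
finger_gap: 60.1
```

Run:
```python
from h import *
print(manip.read_state()["eef_pos"],manip.read_state()["eef_rot"])
z=tool()[0][2]
print(shift([597,-16,z+12],0.0))
print(shift([597,-16,z],0.0))
```

```text
[591.53533105 -78.54170903 105.49532928] [-1.56521621 -0.00215061 -1.69311426]
(array([-0.0627, -0.0121, -0.0021]), np.float64(-0.1223), np.float64(-0.1223))
(array([-0.0627, -0.0001, -0.0022]), np.float64(-0.1223), np.float64(-0.1223))
```

>>> play_rows([
  [[0,-0.006,0],0,1],
  [[0,-0.012,0],0,1],
  [[0,-0.012,0],0,1],
  [[-0.015,-0.012,-0.001],-0.03,1],
  [[-0.03,-0.012,-0.001],-0.06,1],
  [[-0.045,-0.012,-0.002],-0.09,1],
  [[-0.057,-0.012,-0.002],-0.122,1],
  [[-0.063,-0.012,-0.002],-0.122,1],
  [[-0.063,-0.012,-0.002],-0.122,1],
  [[-0.063,-0.006,-0.002],-0.122,1],
  [[-0.063,-0.001,-0.002],-0.122,1],
  [[-0.063,0,-0.002],-0.122,1],
  [[-0.063,0,-0.002],-0.122,1],
  [[-0.063,0,-0.002],-0.122,0],
  [[-0.063,0,-0.002],-0.122,0],
  [[-0.063,0,-0.002],-0.122,0],
  [[-0.063,0,-0.002],-0.122,0],
])

```text
clock: 10.9
eef_pos: [597.2, -15.8, 105.3]
eef_rot: [-1.565, -0.003, -1.571]
wrist_force: [0.5, -0.2, -0.3]
finger_gap: 88.8
```

Run:
```python
from h import *
s=manip.read_state();print(s["eef_pos"],s["eef_rot"],s["wrist_force"])
print(shift([601.7,134,250],np.radians(4.8)))
print(shift([601.7,134,105],np.radians(4.8)))
```

```text
[597.24903585 -15.81983229 105.2886663 ] [-1.56548099 -0.0028325  -1.57119009] [ 0.54428717 -0.18493986 -0.30430933]
(array([-0.1494, -0.1451,  0.0052]), np.float64(-0.0842), np.float64(-0.0004))
(array([-1.498e-01, -1.000e-04,  4.400e-03]), np.float64(-0.0842), np.float64(-0.0004))
```

>>> play_rows([
  [[0,-0.03,0],0,0],
  [[0,-0.065,0],0,0],
  [[0,-0.08,0],0,0],
  [[-0.04,-0.08,0.001],-0.02,0],
  [[-0.08,-0.08,0.003],-0.05,0],
  [[-0.12,-0.08,0.005],-0.084,0],
  [[-0.14,-0.08,0.005],-0.084,0],
  [[-0.15,-0.08,0.005],-0.084,0],
  [[-0.15,-0.08,0.005],-0.084,0],
  [[-0.15,-0.04,0.005],-0.084,0],
  [[-0.15,-0.01,0.005],-0.084,0],
  [[-0.15,0,0.0045],-0.084,0],
  [[-0.15,0,0.0045],-0.084,0],
  [[-0.15,0,0.0045],-0.084,1],
  [[-0.15,0,0.0045],-0.084,1],
  [[-0.15,0,0.0045],-0.084,1],
  [[-0.15,0,0.0045],-0.084,1],
  [[-0.15,0,0.0045],-0.084,1],
])

```text
clock: 12.7
eef_pos: [602.0, 134.2, 105.4]
eef_rot: [-1.565, -0.003, -1.487]
wrist_force: [-0.5, 0.6, 2.9]
finger_gap: 60.0
```

Run:
```python
from h import *
s=manip.read_state();print(s["eef_pos"],s["eef_rot"],s["wrist_force"])
z=tool()[0][2]
print(shift([597.2,55,z+8],0.0))
print(shift([597.2,55,z],0.0))
P=manip.camera_params("wrist");cv2.imwrite("pics/w4.png",manip.camera("wrist")[:,:,::-1])
```

```text
[602.0234667 134.2386847 105.3775707] [-1.56490409 -0.00318668 -1.48717266] [-0.53038616  0.60213164  2.9240682 ]
(array([ 0.0786, -0.0078, -0.0114]), np.float64(0.0836), np.float64(0.0836))
(array([ 0.0786,  0.0002, -0.0114]), np.float64(0.0836), np.float64(0.0836))
```

View pics/w4.png

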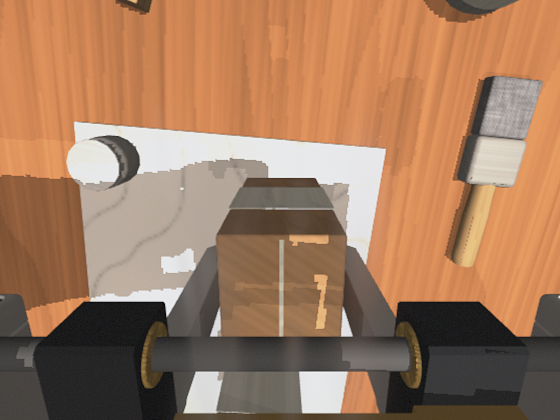

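The grip on the left tall carton is good. I'll set it about 10 mm from the other, slide it across until they touch, and release.

>>> play_rows([
  [[0,-0.008,0],0,1],
  [[0,-0.008,0],0,1],
  [[0.02,-0.008,-0.003],0.02,1],
  [[0.04,-0.008,-0.006],0.04,1],
  [[0.06,-0.008,-0.009],0.065,1],
  [[0.072,-0.008,-0.0114],0.0836,1],
  [[0.0786,-0.008,-0.0114],0.0836,1],
  [[0.0786,-0.008,-0.0114],0.0836,1],
  [[0.0786,-0.004,-0.0114],0.0836,1],
  [[0.0786,-0.001,-0.0114],0.0836,1],
  [[0.0786,-0.0005,-0.0114],0.0836,1],
  [[0.0786,-0.0005,-0.0114],0.0836,1],
])

```text
clock: 13.95
eef_pos: [597.1, 55.3, 105.8]
eef_rot: [-1.565, -0.003, -1.57]
wrist_force: [0.5, 0.5, -2.9]
finger_gap: 59.7
```

Run:
```python
from h import *
s=manip.read_state();print(s["eef_pos"],s["eef_rot"],s["wrist_force"])
z=tool()[0][2]
print(shift([597.2,42,z],0.0))
```

```text
[597.11717633  55.3212257  105.79469193] [-1.565155   -0.00270652 -1.57022783] [ 0.5127599   0.46759361 -2.89850419]
(array([0.0133, 0.    , 0.0001]), np.float64(0.0006), np.float64(0.0006))
```

>>> play_rows([
  [[0.003,0,0],0,1],
  [[0.006,0,0],0,1],
  [[0.008,0,0],0,1],
  [[0.01,0,0],0,1],
  [[0.012,0,0],0,1],
  [[0.0135,0,0],0,1],
  [[0.0135,0.0,0],0,1],
  [[0.0135,0.0005,0],0,1],
  [[0.0135,0.0005,0],0,1],
  [[0.0135,0.0005,0],0,0],
  [[0.0135,0.0005,0],0,0],
  [[0.0135,0.0005,0],0,0],
  [[0.0135,0.0005,0],0,0],
  [[0.0135,-0.03,0],0,0],
  [[0.0135,-0.07,0],0,0],
  [[0.0135,-0.11,0],0,0],
  [[0.0135,-0.15,0],0,0],
  [[0.0135,-0.18,0],0,0],
  [[0.0135,-0.18,0],0,0],
])

```text
clock: 15.85
eef_pos: [597.1, 42.4, 290.6]
eef_rot: [-1.558, -0.003, -1.57]
wrist_force: [-0.1, 0.9, -0.1]
finger_gap: 94.0
```

Run:
```python
from h import *
import pickle
s=manip.read_state();print(s["eef_pos"],s["eef_rot"])
P=manip.camera_params("wrist");cv2.imwrite("pics/w5.png",manip.camera("wrist")[:,:,::-1]);pickle.dump(P,open("w5.pkl","wb"))
# approach for overview of the small tee: jaw at -17deg
print(shift([480,330,220],np.radians(-17)))
```

```text
[597.12424836  42.35345248 290.56672724] [-1.55783026 -0.00262477 -1.57018975]
(array([-0.2879,  0.0658, -0.117 ]), np.float64(0.2973), np.float64(0.0006))
```

View pics/w5.png

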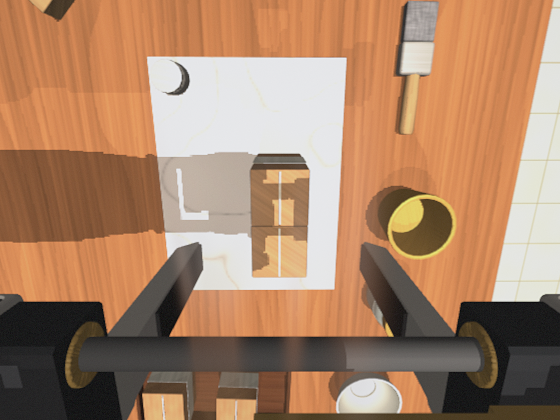

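The two talls now stand touching and square, with near faces in one line at column ~251. Next is the tee.

>>> play_rows([
  [[-0.045,0.0,-0.02],0.05,0],
  [[-0.09,0.02,-0.04],0.1,0],
  [[-0.135,0.04,-0.06],0.15,0],
  [[-0.18,0.066,-0.075],0.2,0],
  [[-0.225,0.066,-0.09],0.25,0],
  [[-0.26,0.066,-0.105],0.297,0],
  [[-0.288,0.066,-0.117],0.297,0],
  [[-0.288,0.066,-0.117],0.297,0],
  [[-0.288,0.066,-0.117],0.297,0],
  [[-0.288,0.066,-0.117],0.297,0],
  [[-0.288,0.066,-0.117],0.297,0],
])

```text
clock: 17.0
eef_pos: [480.5, 329.0, 219.5]
eef_rot: [-1.561, -0.0, -1.869]
wrist_force: [-1.5, 1.0, -0.6]
finger_gap: 94.3
```

Run:
```python
from h import *
import pickle
s=manip.read_state();print(s["eef_pos"],s["eef_rot"],s["joints"].round(2))
P=manip.camera_params("wrist");cv2.imwrite("pics/w6.png",manip.camera("wrist")[:,:,::-1]);pickle.dump(P,open("w6.pkl","wb"))
```

```text
[480.50192763 329.01348214 219.50605021] [-1.56145125e+00 -2.40871000e-04 -1.86861903e+00] [ 0.54  0.36  1.41 -0.01  1.37  0.84]
```

View pics/w6.png

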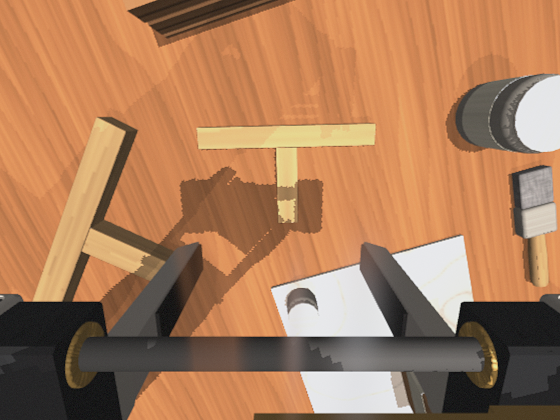

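The tee's blade outer edge runs (197,128)–(375,124). The stem is centred at column ~287 and ends at row ~222. The jaws are already nearly parallel to the blade.

Run:
```python
from h import *
import pickle
P=pickle.load(open("w6.pkl","rb"))
X=ray(P,[[197,128],[375,124],[376,144],[199,149],[277,148],[298,148],[277,222],[296,222]],24)[:,:2]
print(X.round(1).tolist())
b=X[0]-X[1];b/=np.linalg.norm(b)   # blade dir
n=np.array([b[1],-b[0]]); 
if n@(X[6]-X[0])>0:n=-n              # tee +x, away from stem
face=(X[0]+X[1])/2;yaw=np.arctan2(n[1],n[0])
stem=face-69*n
print("len",np.linalg.norm(X[0]-X[1]),"face",face,"n yaw",np.degrees(yaw),"stem",stem,"stem end dist",(face-(X[6]+X[7])/2)@n, "lat",((X[6]+X[7])/2-stem)@b,((X[4]+X[5])/2-stem)@b,"bl w",(X[0]-X[3])@n,(X[1]-X[2])@n)
jaw=yaw-np.pi/2
for z in (100,4):print(shift([*stem,z],jaw))
P5=pickle.load(open("w5.pkl","rb"))
Y=ray(P5,[[250.5,169],[250.5,226],[251,277],[309,170],[307,276]],146)[:,:2];print("pair",Y.round(1).tolist())
```

```text
[[411.0, 419.9], [602.3, 365.9], [598.6, 344.0], [404.8, 397.6], [489.8, 372.7], [512.7, 365.7], [463.6, 288.1], [485.6, 281.3]]
len 198.71973689015383 face [506.64481631 392.89498095] n yaw 74.21511270209304 stem [487.87499217 326.49698623] stem end dist 112.82943853370391 lat 1.365490583156493 -1.2618848778003529 bl w 23.168246483865754 22.03604106216511
(array([0.0003, 0.1197, 0.0067]), np.float64(-0.0223), np.float64(-0.2978))
(array([0.0003, 0.2157, 0.0058]), np.float64(-0.0223), np.float64(-0.2978))
pair [[567.5, 71.1], [566.0, 10.9], [565.1, -48.5], [626.0, 70.1], [626.8, -47.6]]
```

>>> play_rows([
  [[0,0.04,0.006],-0.022,0],
  [[0,0.085,0.006],-0.022,0],
  [[0,0.13,0.006],-0.022,0],
  [[0,0.17,0.006],-0.022,0],
  [[0,0.2,0.006],-0.022,0],
  [[0,0.21,0.006],-0.022,0],
  [[0,0.2155,0.006],-0.022,0],
  [[0,0.2155,0.006],-0.022,0],
  [[0,0.2155,0.006],-0.022,1],
  [[0,0.2155,0.006],-0.022,1],
  [[0,0.2155,0.006],-0.022,1],
  [[0,0.2155,0.006],-0.022,1],
  [[0,0.2155,0.006],-0.022,1],
  [[0,0.2155,0.006],-0.022,1],
  [[0,0.2155,0.006],-0.022,1],
  [[0,0.2155,0.006],-0.022,1],
], squeeze=30)

```text
clock: 18.65
eef_pos: [488.1, 326.8, 4.2]
eef_rot: [-1.561, -0.0, -1.847]
wrist_force: [0.6, 0.9, -1.1]
finger_gap: 33.3
```

Run:
```python
from h import *
s=manip.read_state();print(s["eef_pos"],s["eef_rot"],s["wrist_force"],s["joints"].round(2))
# place: tee yaw 0 => jaw -pi/2 ; stem at x=567-69-15
p=tool()[0]
for g in ([p[0],p[1],110],[483,12,110],[483,12,p[2]+10]):print(shift(g,-np.pi/2))
```

```text
[488.13221249 326.75588428   4.1903799 ] [-1.56140070e+00 -2.92104017e-04 -1.84659179e+00] [ 0.6296101   0.87864768 -1.08602613] [ 0.53  0.61  1.58 -0.01  0.94  0.81]
(array([ 0.    , -0.1058,  0.001 ]), np.float64(1.295), np.float64(-0.2758))
(array([ 0.3043, -0.105 ,  0.0818]), np.float64(1.295), np.float64(-0.2758))
(array([ 0.3043, -0.0092,  0.0809]), np.float64(1.295), np.float64(-0.2758))
```

>>> play_rows([
  [[0,0,0],0,1],
  [[0,0,0],0,1],
  [[0,0,0],0,1],
  [[0,0,0],0,1],
  [[0,-0.02,0],0,1],
  [[0,-0.04,0],0,1],
  [[0,-0.04,0],0,1],
  [[0,-0.04,0],0,1],
])

```text
clock: 19.45
eef_pos: [487.6, 326.7, 43.7]
eef_rot: [-1.561, -0.0, -1.847]
wrist_force: [-0.0, 0.7, -1.1]
finger_gap: 23.6
```

Run:
```python
from h import *
p=tool()[0];print(p,manip.read_state()["wrist_force"])
for g in ([483,12,110],[483,12,15]):print(shift(g,-np.pi/2))
cv2.imwrite("pics/s7.png",manip.camera("side")[:,:,::-1])
```

```text
[487.62977565 326.74001194  43.66038538] [-0.00124983  0.72596575 -1.09696812]
(array([ 0.3041, -0.0654,  0.0818]), np.float64(1.2951), np.float64(-0.2757))
(array([0.3041, 0.0296, 0.081 ]), np.float64(1.2951), np.float64(-0.2757))
```

View pics/s7.png

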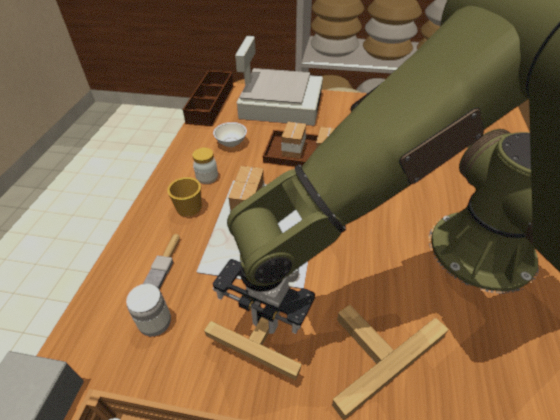

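The tee is gripped at 23.6 mm and lifted. I'll carry it to about 15 mm in front of the pair, turning it early on the way.

>>> play_rows([
  [[0,-0.03,0],0.0,1],
  [[0.01,-0.066,0.003],0.13,1],
  [[0.025,-0.066,0.007],0.27,1],
  [[0.04,-0.066,0.011],0.41,1],
  [[0.055,-0.066,0.015],0.55,1],
  [[0.07,-0.066,0.019],0.69,1],
  [[0.085,-0.066,0.023],0.83,1],
  [[0.1,-0.066,0.027],0.97,1],
  [[0.115,-0.066,0.031],1.1,1],
  [[0.13,-0.066,0.035],1.2,1],
  [[0.15,-0.066,0.04],1.295,1],
  [[0.18,-0.066,0.048],1.295,1],
  [[0.215,-0.066,0.058],1.295,1],
  [[0.25,-0.066,0.067],1.295,1],
  [[0.28,-0.066,0.075],1.295,1],
  [[0.3,-0.066,0.081],1.295,1],
  [[0.304,-0.066,0.082],1.295,1],
  [[0.304,-0.066,0.082],1.295,1],
  [[0.304,-0.066,0.082],1.295,1],
])

```text
clock: 21.4
eef_pos: [482.8, 12.7, 109.7]
eef_rot: [-1.567, 0.007, -3.141]
wrist_force: [-0.4, 0.4, -1.1]
finger_gap: 23.8
```

Run:
```python
from h import *
import pickle
s=manip.read_state();print(s["eef_pos"],s["eef_rot"],s["wrist_force"])
for g in ([480,12,40],[480,12,13]):print(shift(g,-np.pi/2))
P=manip.camera_params("wrist");cv2.imwrite("pics/w8.png",manip.camera("wrist")[:,:,::-1]);pickle.dump(P,open("w8.pkl","wb"))
```

```text
[482.77947544  12.71384892 109.72999871] [-1.56742818  0.00708837 -3.14103877] [-0.43673362  0.35102855 -1.07705731]
(array([0.0033, 0.0697, 0.0005]), np.float64(0.0005), np.float64(-1.5703))
(array([0.0035, 0.0967, 0.0004]), np.float64(0.0005), np.float64(-1.5703))
```

View pics/w8.png

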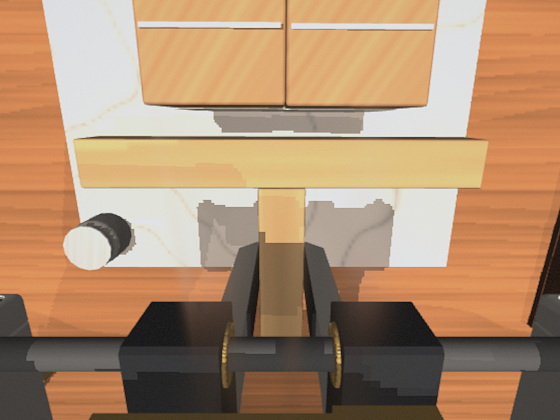

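The tee is square to the pair, with its edge at row ~139 and the carton near edges at ~104. It is clear of the tin, so I'll lower it.

>>> play_rows([
  [[0.003,0.03,0],0,1],
  [[0.003,0.06,0],0,1],
  [[0.003,0.08,0],0,1],
  [[0.003,0.09,0],0,1],
  [[0.003,0.095,0],0,1],
  [[0.003,0.0985,0],0,1],
  [[0.003,0.0985,0],0,1],
  [[0.003,0.0985,0],0,1],
])

```text
clock: 22.25
eef_pos: [480.9, 12.6, 12.0]
eef_rot: [-1.567, 0.008, -3.141]
wrist_force: [-0.2, -0.2, -0.7]
finger_gap: 23.6
```

Run:
```python
from h import *
s=manip.read_state();print(s["eef_pos"],s["eef_rot"],s["wrist_force"],s["moment"])
for g in ([495,12,10.5],[499,12,10.5]):print(shift(g,-np.pi/2))
```

```text
[480.93796548  12.5507685   11.98998767] [-1.56735844  0.0083876  -3.14054792] [-0.24266684 -0.23903822 -0.69812452] [ 0.03167776  0.04337406 -0.02084375]
(array([-0.014 ,  0.0016,  0.0006]), np.float64(0.001), np.float64(-1.5698))
(array([-0.018 ,  0.0016,  0.0006]), np.float64(0.001), np.float64(-1.5698))
```

>>> play_rows([
  [[0,0.0015,0],0,1],
  [[-0.004,0.0015,0],0,1],
  [[-0.008,0.0015,0],0,1],
  [[-0.011,0.0015,0],0,1],
  [[-0.013,0.0015,0],0,1],
  [[-0.0145,0.0015,0],0,1],
  [[-0.0155,0.0015,0],0,1],
  [[-0.0155,0.0015,0],0,1],
])

```text
clock: 23.05
eef_pos: [496.5, 12.5, 10.6]
eef_rot: [-1.567, 0.008, -3.141]
wrist_force: [0.5, 0.6, -2.7]
finger_gap: 24.0
```

Run:
```python
from h import *
import pickle
s=manip.read_state();print(s["eef_pos"],s["eef_rot"],s["wrist_force"],s["moment"])
P=manip.camera_params("wrist");cv2.imwrite("pics/w9.png",manip.camera("wrist")[:,:,::-1])
```

```text
[496.5387273   12.54824657  10.60706615] [-1.56729911  0.00842646 -3.1405131 ] [ 0.47459086  0.59409586 -2.68547203] [ 0.05705168  0.05648499 -0.02548796]
```

View pics/w9.png

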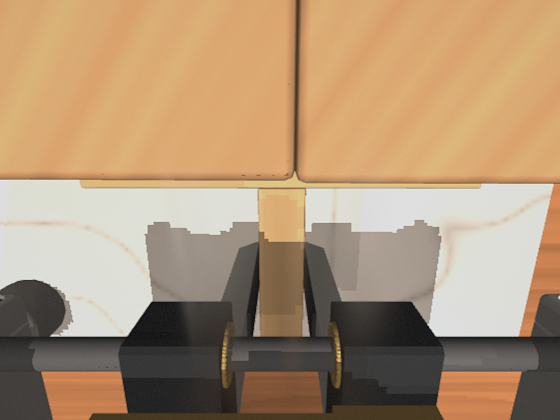

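Run:
```python
from h import *
import pickle
P=pickle.load(open("w8.pkl","rb"))
g=cv2.cvtColor(cv2.imread("pics/w8.png"),cv2.COLOR_BGR2GRAY).astype(float)
# per-column edge rows around the tee outer edge and the carton near edges
print("inner edge rows",[(c,int(np.argmax(np.abs(np.diff(g[175:200,c])))+175)) for c in(100,160,220,340,400,470)])
print(ray(P,[[100,188],[470,188]],129.5)[:,:2].round(1)-[482.8,12.7])
print("outer",[[c,g[130:146,c].astype(int).tolist()] for c in(110,350,460)])
print(ray(P,[[90,139],[280,140],[475,141]],129.5)[:,:2].round(1)-[482.8,12.7])
print("carton",ray(P,[[143,104],[284,106],[288,106],[428,106]],146)[:,:2].round(1))
```

```text
inner edge rows [(100, 188), (160, 187), (220, 187), (340, 188), (400, 188), (470, 187)]
[[ 44.5  91.4]
 [ 44.6 -95.3]]
outer [[110, [223, 224, 225, 224, 228, 213, 97, 66, 100, 164, 199, 208, 205, 205, 206, 205]], [350, [147, 147, 143, 178, 230, 228, 210, 76, 83, 116, 179, 190, 194, 194, 192, 194]], [460, [225, 224, 225, 225, 225, 228, 216, 97, 65, 97, 156, 185, 194, 193, 193, 195]]]
[[ 68.7  92.6]
 [ 68.3   0.7]
 [ 67.9 -94. ]]
carton [[567.1  71.3]
 [566.4  11.8]
 [566.4  10.1]
 [566.4 -49.3]]
```

The tee face sits 68.5 mm ahead of the TCP, so contact is due at x≈498. I'll ease forward to about 500.5 to seat both cartons, then release.

>>> play_rows([
  [[-0.001,0,0],0,1],
  [[-0.002,0,0],0,1],
  [[-0.003,0,0],0,1],
  [[-0.004,0,0],0,1],
  [[-0.004,0,0],0,1],
  [[-0.004,0,0],0,1],
])

```text
clock: 23.7
eef_pos: [500.4, 12.6, 10.6]
eef_rot: [-1.567, 0.008, -3.141]
wrist_force: [-3.3, -0.1, -0.2]
finger_gap: 23.8
```

>>> play_rows([
  [[0,0,0],0,0.8],
  [[0,0,0],0,0.6],
  [[0,0,0],0,0.5],
  [[0,0,0],0,0.5],
  [[0,0,0],0,0.5],
  [[0,0,0],0,0.5],
])

```text
clock: 24.3
eef_pos: [500.5, 12.6, 10.6]
eef_rot: [-1.567, 0.009, -3.141]
wrist_force: [-0.5, -0.5, -0.2]
finger_gap: 47.0
```

The push read -3.3 N in x, so there was contact. I'll back away and check.

>>> play_rows([
  [[0,-0.02,0],0,0.5],
  [[0,-0.05,0],0,0.5],
  [[0,-0.09,0],0,0.5],
  [[0.02,-0.13,0],0,0.5],
  [[0.05,-0.17,0],0,0.5],
  [[0.08,-0.2,0],0,0.5],
  [[0.1,-0.22,0],0,0.5],
  [[0.1,-0.22,0],0,0.5],
  [[0.1,-0.22,0],0,0.5],
])

```text
clock: 25.2
eef_pos: [398.9, 13.2, 229.8]
eef_rot: [-1.567, 0.01, -3.141]
wrist_force: [-1.0, 0.3, 0.4]
finger_gap: 46.9
```

Run:
```python
from h import *
import pickle
s=manip.read_state();print(s["eef_pos"],s["eef_rot"])
P=manip.camera_params("wrist");w=manip.camera("wrist")[:,:,::-1];cv2.imwrite("pics/w10.png",w);pickle.dump(P,open("w10.pkl","wb"))
t=manip.camera("side")[:,:,::-1];cv2.imwrite("pics/s10.png",t)
cv2.imwrite("pics/c10.png",np.vstack([cv2.resize(w,(480,360))[:280],cv2.resize(t[130:310,180:450],(480,320))]))
```

```text
[398.88526971  13.20371072 229.80845695] [-1.56728981  0.00975782 -3.14061155]
```

View pics/c10.png

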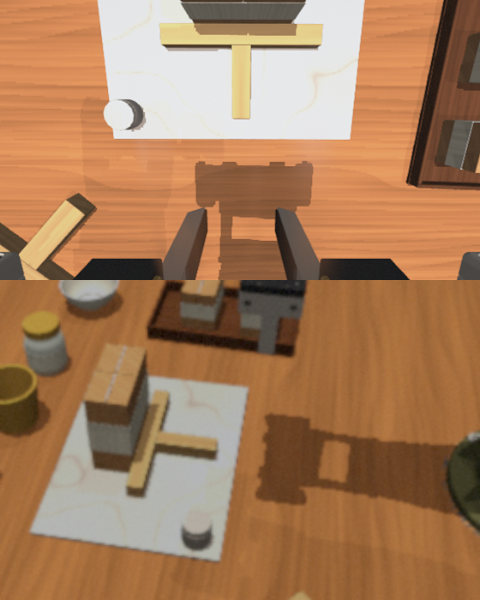

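The tee lies flat on the slab against both cartons and clear of the tin. I'll take one zoom on the seam.

Run:
```python
import cv2
w=cv2.imread("pics/w10.png")[0:70,170:390];cv2.imwrite("pics/z10.png",cv2.resize(w,(792,252),interpolation=cv2.INTER_NEAREST))
```

```text
(no output)
```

The picture limit is reached, so I'll check numerically. I'll look for bright slab pixels in the seam and measure the tee edge against the face line.

Run:
```python
from h import *
import pickle
P=pickle.load(open("w10.pkl","rb"))
im=cv2.imread("pics/w10.png")
for c in(225,245,262,275,290,305,322,340,350):print(c,[int(v) for v in im[18:36,c].min(1)])
g=cv2.cvtColor(im,cv2.COLOR_BGR2GRAY).astype(float)
# stem-side blade edge row -> yaw of blade
r=[(c,int(np.argmax(np.abs(np.diff(g[44:66,c])))+45)) for c in(195,215,235,255,310,330,350,368)]
print(r);print(ray(P,[[c,y] for c,y in r],30)[:,:2].round(1).tolist())
print(proj(P,[[569,72,6],[569,-48,6],[569,72,30],[569,-48,30]]).round(1).tolist())
```

```text
225 [82, 80, 80, 81, 59, 29, 59, 127, 167, 140, 151, 146, 144, 139, 142, 138, 139, 139]
245 [83, 82, 81, 81, 67, 41, 39, 41, 42, 66, 88, 84, 85, 86, 85, 87, 86, 88]
262 [80, 78, 82, 82, 72, 34, 40, 39, 40, 64, 88, 86, 85, 86, 86, 87, 87, 88]
275 [82, 82, 83, 82, 71, 40, 41, 40, 42, 62, 88, 87, 86, 84, 86, 88, 89, 88]
290 [80, 81, 84, 82, 78, 41, 42, 40, 41, 59, 87, 87, 87, 88, 85, 86, 88, 86]
305 [83, 85, 82, 82, 74, 43, 37, 39, 35, 60, 87, 86, 86, 88, 88, 86, 87, 89]
322 [79, 81, 79, 84, 76, 41, 38, 40, 37, 57, 85, 88, 88, 88, 87, 87, 88, 89]
340 [84, 82, 84, 82, 74, 43, 43, 90, 134, 120, 84, 86, 85, 88, 89, 87, 87, 87]
350 [229, 230, 230, 230, 230, 230, 230, 230, 228, 218, 133, 135, 140, 141, 140, 140, 140, 140]
[(195, 52), (215, 52), (235, 52), (255, 52), (310, 52), (330, 52), (350, 53), (368, 53)]
[[544.7, 104.6], [544.8, 83.3], [544.8, 62.0], [544.9, 40.6], [545.0, -18.1], [545.0, -39.4], [544.1, -60.9], [544.2, -80.1]]
[[228.1, 32.5], [335.4, 32.8], [224.6, 26.7], [339.1, 27.1]]
```

```bash
python3 -c "
from cell import manip
print(manip.read_state()['qd'].round(3),manip.read_state()['clock']);print(manip.sign_off())"
```

```text
[ 0.001  0.012 -0.002 -0.     0.004  0.002] 25.3
the job is handed in; nothing more can be done
None
```

The job is done and handed in at 25.3 s, with nothing knocked over and the bystanders undisturbed in the views I took.

- **Stray:** I stood the stray wide carton upright in the near half of the stock tray. Its twin was not touched.
- **Pair:** I squared up the two tall cartons and slid them together near the middle of the slab. They are touching, with their near faces in one line.
- **Tee:** I laid the 200 mm tee on the slab, pushed it lightly against both near faces (3.3 N at contact), then released it and backed the gripper away.

**Last checks:** The blade lies parallel to the near faces to within about 1 mm. Its straight edge measures x≈568.8 mm, where the push was meant to leave it, and no bright slab shows in the seam.

**One check failed:** the zoomed picture of the seam was refused because I had reached the 12-picture limit. Flushness therefore rests on pixel values, the measured edge and the contact force, not on a close-up view.

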